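Fit the lens in the inspection viewer and lock its retaining ring

TASK

Fit the lens in the viewer's barrel standing open on the inspection desk: drop the wide lens cell, not the small one, flat onto the bottom of the bore. Then lower the steel retaining ring with two side lugs onto it, lugs through the two slots in the mouth, and turn it about a quarter turn, either way, so the lugs lock under the lips; let go and leave it there.

Things in the scene. Friction and masses are not known exactly. Their poses are not given: they have to be found in the camera images.
- barrel: Grey round pot, 104 mm across, 53 tall, fixed, mouth up. Origin: centre of underside, on the desk; z up. Bore floor at height 8, bore 70 wide up to 36. Gallery 94 wide from 36 to 48, no stops. Rim, 48 to 53: two arc lips (towards +y and -y) leave a 65 mm opening and two slots 75 degrees wide, out to 94 mm across, centred on +x and -x. A ring in the gallery turns either way.
- lens_mid (a point): The lens cell to use: black disc with a glass top, 54 mm across, 30 tall, about 120 g, flat on the desk. Point at its centre, 15 mm above its underside; z up. Seated, its centre is 23 mm and its top 38 mm above the barrel's origin. A like cell only 36 mm across is a bystander.
- ring_mid (a point): Steel ring, 45 mm tall, about 120 g, flange down: flange 56 wide, 6 thick; two lugs, 18 wide, 6 thick, reach 40 mm from the axis along +x and -x. Grip two upright flat ears facing +y and -y: 48 over the outer faces, 26 wide, 6 to 45 mm up. Point on the axis 22.5 mm up; z up. Enters with x along barrel x (or opposite) +-20 deg; on the lens it sits 60 mm above the barrel's origin.

How it is judged:
By the outcome, as a careful person would: the job done as asked, in the order asked, and still so for the second after the job is handed in, with the robot touching nothing.
It also fails if it takes over 61 s, if anything falls off the work surface, if the arm or the gripper's body presses on something with over 40 N, if the wrist force passes 120 N, or if a joint passes its speed limit or range.

ROBOT

A 6-joint arm with a two-finger parallel gripper is mounted at the origin on the work surface. World frame = base frame: x ahead of the robot, y to its left, z up, the work surface at z = 0. Lengths are in m, angles in degrees, forces in N, time in s.
With the tool pointing down it reaches from about 0.35 to 0.925 m from the base axis. Payload 6.4 kg.
Tool frame: the origin (TCP) lies midway between the tips of the shut fingers; the grasp point (between the pads) lies behind it (bot.grip_point_offset is the x of the grasp point in the tool frame, in m); x points along the fingers, z is the direction in which the jaws open and shut, and the axes are right-handed (so a half turn about x gives the same grasp; the last joint's range is limited). The gripper opens to 85 mm and grips with 20 to 120 N. Pads are 22 mm wide; open, the fingers measure 114 mm over their backs; the gripper's body (76 mm by 85 mm) begins 54 mm behind the grasp point. The pads swing forward as they close: fully open they stand 13 mm farther back than shut.
Start: joints at [58.608, 14.043, 89.255, -0, 76.702, -9.975], TCP at [0.237, 0.605, 0.231] pointing down, gripper open.
Joint ranges: [-179.41, 179.41], [-58.25, 129.5], [7.25, 145.43], [-54.29, 234.29], [11.92, 165.04], [-157.13, 157.13]. Speed limits (degrees/s): [147.25, 147.25, 180, 180, 180, 180].

INTERFACE

Orientations are given as a 3x3 rotation matrix whose columns are the frame's x, y, z axes.
In Python, from bench import bot, optics, job gives the robot as it stands.
- The arm moves only by the tool play_rows, never from a script. Its argument "increments" is a list of rows, each a list of 2 entries, a list of its own where there are three numbers: the shift along the tool's x, y, z normalised to -1 to 1, where 1 is 0.4 m, then the turn, a rotation vector about the tool's x, y, z normalised to -1 to 1, where 1 is 45 degrees. A call has exactly 8 rows; each row is the pose to reach, as a shift and turn from the pose commanded when the call began, along the tool's axes at that moment; what a row does not reach only later rows make up. A row lasts 1/10 s, in which the tool goes at most 50 mm and 8.59 degrees, less where a joint would pass 70% of its speed; a pose out of reach is approached as far as the arm can. A call with a number of a shift or a turn outside -1 to 1 is refused whole. A call with a gripper value outside its range is refused whole. "gripper" is the closure, from -1 (fully open) to 1 (shut), so that 0 is half open, set as the call begins (left out, the last holds). The fingers move at their own pace and stop on an object; the grip force is fixed at half the most. Time passes only in rows, so rows that repeat a pose let the fingers close, or fill a call up. It gives the time, the measured TCP pose, the force and the opening at its end, in the units of the state.
- bot.sense(): the state, without advancing time (a new reading comes with each control period).
- optics.snapshot(name): name is "scene" or "top"; returns a dict with "color" (420x560x3 uint8, blue, green, red), "fx", "fy", "cx", "cy" (pixels), "T" (4x4, takes a point from camera to world coordinates). Camera axes: x right, y down, z forward; pixel columns grow to the right and rows downward; lengths in m; the calibration is good to about 2 mm. A picture is of the moment at which its call begins. There is no depth.
- job.job_done(): hands the job in, once; it reports no verdict.
The state is a dict: "time": time; "joint_positions": joint angles; "qvel": joint speeds; "effort": joint torques, N m; "tcp_pos": TCP position; "orientation": TCP orientation; "ft_force": force on the tool from outside, world axes, zero at the start; "wrist_torque": the same for the moment, N m; "width": finger opening in m.
Only numpy, scipy, OpenCV 4.12 (cv2) and the standard library are available. Lean on these libraries where they do the work, as an engineer would, in place of code of your own. Each camera call takes 0.05 s, during which the arm holds its last target.

## Working session

There is one attempt and no reset: what is moved stays moved. The work goes in short steps, Python scripts to look and compute and a tool call to move; the robot and the scene stay as the last step left them, time stands still between calls to the robot, and variables do not carry over. Pictures are saved under pics/ and viewed, and the job is handed in when it is done.

Besides the shell and the picture viewer there is one more tool, called after "Call:" as a command line: name --argument value ..., lists and objects as JSON in quotes. play_rows: Moves the arm, as the interface text tells. Its arguments: {"type":"object","properties":{"increments":{"type":"array","items":{"type":"array"}},"gripper":{"type":"number"}},"required":["increments"]}

```bash
ls; mkdir -p pics; python3 - <<'E'
from bench import bot, optics, job
import cv2,numpy as np
print(bot.sense(), bot.grip_point_offset)
for n in("scene","top"):
    s=optics.snapshot(n); cv2.imwrite(f"pics/{n}0.png",s["color"]); print(n,s["fx"],s["fy"],s["cx"],s["cy"]);print(np.round(s["T"],4))
E
```

```text
pics
{'time': 0.0, 'joint_positions': array([ 5.86052949e+01,  1.40857000e+01,  8.93270822e+01,  1.39467957e-03,
        7.66999221e+01, -9.97652751e+00]), 'qvel': array([ 0.05031323, -0.08543287,  0.02234549,  0.01892912,  0.10082939,
       -0.01811693]), 'effort': array([-5.73450197e-04, -4.29506350e+01, -3.26128185e+01, -2.75806333e-04,
        5.49535209e-03, -6.75479598e-06]), 'tcp_pos': array([0.23706555, 0.60461956, 0.23014229]), 'orientation': array([[-1.04492258e-03, -9.30937765e-01,  3.65176377e-01],
       [-1.66673965e-03,  3.65177690e-01,  9.30936344e-01],
       [-9.99998065e-01,  3.64102458e-04, -1.93321330e-03]]), 'ft_force': array([-0.15800675,  0.17181725,  0.30993968]), 'wrist_torque': array([ 0.04785432, -0.09481611,  0.01892365]), 'width': 0.08535347156314599} -0.0187
scene 402.45973401063367 402.45973401063367 279.59814181955375 218.55194954375725
[[ 0.8573  0.4025 -0.321   0.751 ]
 [ 0.5148 -0.6685  0.5367 -0.3592]
 [ 0.0014 -0.6253 -0.7803  0.5558]
 [ 0.      0.      0.      1.    ]]
top 526.7484942263604 526.7484942263604 285.8060774199598 208.43849252598775
[[ 0.0226 -0.9943  0.104   0.4527]
 [-0.9996 -0.0241 -0.0136  0.0047]
 [ 0.0161 -0.1036 -0.9945  0.9612]
 [ 0.      0.      0.      1.    ]]
```

View pics/scene0.png

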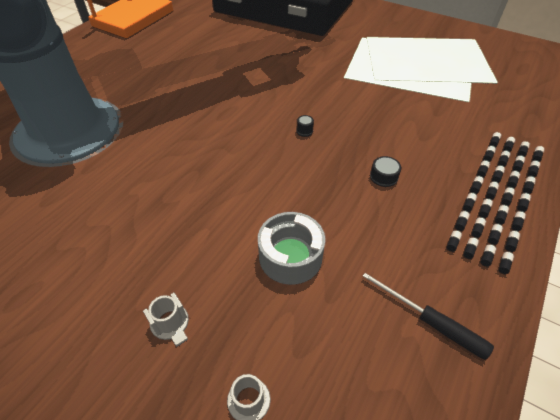

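View pics/top0.png

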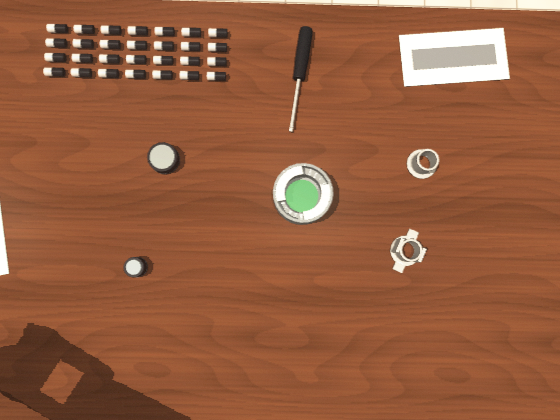

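The barrel is at top (303,194), the wide lens at (163,158), the lugged ring at (407,250) and the small cell at (134,267). There is also a ring without lugs at (423,163). I'll zoom in on them.

```bash
python3 - <<'E'
import cv2,numpy as np
t=cv2.imread("pics/top0.png");s=cv2.imread("pics/scene0.png")
a=cv2.resize(t[215:290,370:445],(400,400),interpolation=cv2.INTER_CUBIC)
b=cv2.resize(t[155:230,265:340],(400,400),interpolation=cv2.INTER_CUBIC)
c=cv2.resize(s[280:355,130:205],(400,400),interpolation=cv2.INTER_CUBIC)
cv2.imwrite("pics/z1.png",np.hstack([a,b]));
d=cv2.resize(s[205:285,250:330],(400,400),interpolation=cv2.INTER_CUBIC)
cv2.imwrite("pics/z2.png",np.hstack([c,d]))
E
```

```text
(no output)
```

View pics/z1.png

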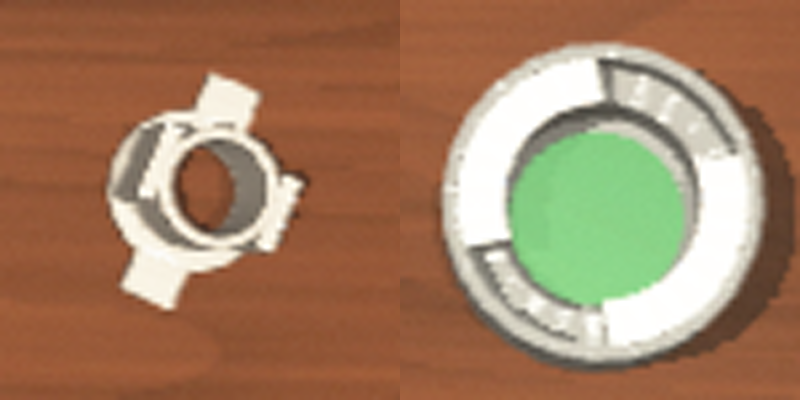

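View pics/z2.png

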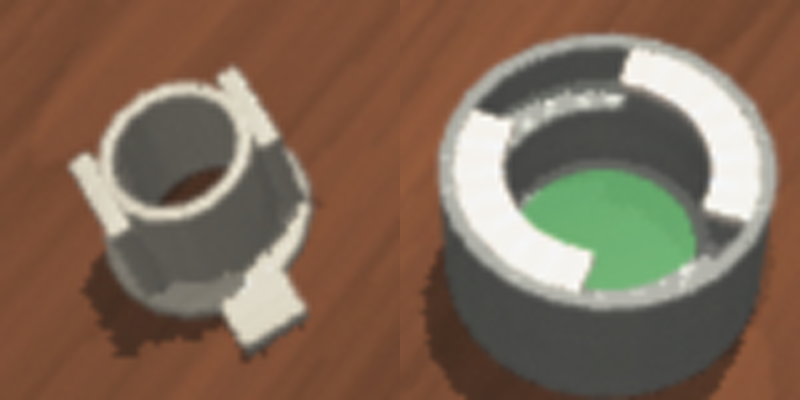

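```bash
cat > h.py <<'E'
import numpy as np,cv2
C={}
C['scene']=((402.4597,402.4597,279.598,218.552),np.array([[0.8573,0.4025,-0.321,0.751],[0.5148,-0.6685,0.5367,-0.3592],[0.0014,-0.6253,-0.7803,0.5558]]))
C['top']=((526.7485,526.7485,285.806,208.4385),np.array([[0.0226,-0.9943,0.104,0.4527],[-0.9996,-0.0241,-0.0136,0.0047],[0.0161,-0.1036,-0.9945,0.9612]]))
def ray(n,p,z):
    (fx,fy,cx,cy),T=C[n]; p=np.atleast_2d(np.array(p,float))
    d=np.c_[(p[:,0]-cx)/fx,(p[:,1]-cy)/fy,np.ones(len(p))]@T[:,:3].T
    o=T[:,3]; k=(z-o[2])/d[:,2]; return (o+k[:,None]*d)[:,:2]
def rect(n,img,c,z,half=0.07,s=0.00025):
    (fx,fy,cx,cy),T=C[n]; N=int(2*half/s)
    X,Y=np.meshgrid(c[0]-half+s*np.arange(N),c[1]-half+s*np.arange(N))
    P=np.stack([X,Y,np.full_like(X,z)],-1)-T[:,3]; q=P@T[:,:3]
    u=(q[...,0]/q[...,2]*fx+cx).astype('f4'); v=(q[...,1]/q[...,2]*fy+cy).astype('f4')
    return cv2.remap(img,u,v,cv2.INTER_LINEAR)
E
python3 - <<'E'
from h import *
t=cv2.imread("pics/top0.png");s=cv2.imread("pics/scene0.png")
z1=lambda p,ox,oy:(np.array(p)+.5)/5.3333-.5+[ox,oy]
lug=ray('top',z1([(210,75),(262,97),(121,288),(171,311)],370,215),.006)
print('ring lugs',lug,lug.mean(0)); d=lug[:2].mean(0)-lug[2:].mean(0);print(np.linalg.norm(d),np.degrees(np.arctan2(d[1],d[0])))
# scene lug outer corners
lg=ray('scene',(np.array([(242,350),(305,308)])+.5)/5.333-.5+[130,280],.006);print('scene lug end',lg, lg.mean(0))
out=[]
for n,img,pts in(('top',t,(303,194)),('scene',s,(291,240))):
    c=ray(n,pts,.053)[0]
    r=rect(n,img,c,.053); 
    m=((r.min(2)>(225 if n=='top' else 200))).astype('u1')*255
    cv2.imwrite(f'pics/rb_{n}.png',np.hstack([r,cv2.cvtColor(m,8)]))
    print(n,'guess',c)
    hs=cv2.cvtColor(img,cv2.COLOR_BGR2HSV)
    for lab,pt,box in(('lens',(163,158),22) if n=='top' else ('lens',(386,170),22),('small',(134,267),15) if n=='top' else ('small',(305,125),15)):
        x,y=pt;sub=img[y-box:y+box,x-box:x+box].astype(int)
        g=((sub.max(2)-sub.min(2)<40)&(sub.min(2)>110)).astype('u1')
        cs,_=cv2.findContours(g,0,1);k=max(cs,key=cv2.contourArea);w=ray(n,k[:,0]+[x-box,y-box],.030)
        (a,b),rad=cv2.minEnclosingCircle(w.astype('f4'));e=cv2.fitEllipse(w.astype('f4'));print(n,lab,(a,b),rad,e)
E
```

```text
ring lugs [[ 0.52099566 -0.233688  ]
 [ 0.51388861 -0.25150457]
 [ 0.44795533 -0.20328382]
 [ 0.44059329 -0.22028744]] [ 0.48085822 -0.22719096]
0.07939034582786113 -22.835747677766136
scene lug end [[ 0.51634452 -0.25094454]
 [ 0.52320724 -0.23350854]] [ 0.51977588 -0.24222654]
top guess [ 0.57364744 -0.03705513]
top lens (0.6382773518562317, 0.216459721326828) 0.022746846079826355 ((0.638414740562439, 0.21647849678993225), (0.04265763983130455, 0.04403337836265564), 179.86375427246094)
top small (0.44128698110580444, 0.2565844655036926) 0.013746684417128563 ((0.4412088394165039, 0.25670233368873596), (0.025601567700505257, 0.025850657373666763), 154.7270050048828)
scene guess [ 0.58088645 -0.04051964]
scene lens (0.6403897404670715, 0.2160189300775528) 0.02226758748292923 ((0.6407477259635925, 0.2158236801624298), (0.04163215309381485, 0.04237562045454979), 115.60966491699219)
scene small (0.4439578950405121, 0.2567327916622162) 0.012825306504964828 ((0.4438623785972595, 0.25669151544570923), (0.0236639566719532, 0.024066058918833733), 78.87083435058594)
```

```bash
python3 -c "
import cv2,numpy as np
a=cv2.imread('pics/rb_top.png');b=cv2.imread('pics/rb_scene.png');print(a.shape)
cv2.imwrite('pics/rb.png',cv2.resize(np.vstack([a,b]),(600,600)))"
```

```text
(560, 1120, 3)
```

View pics/rb.png

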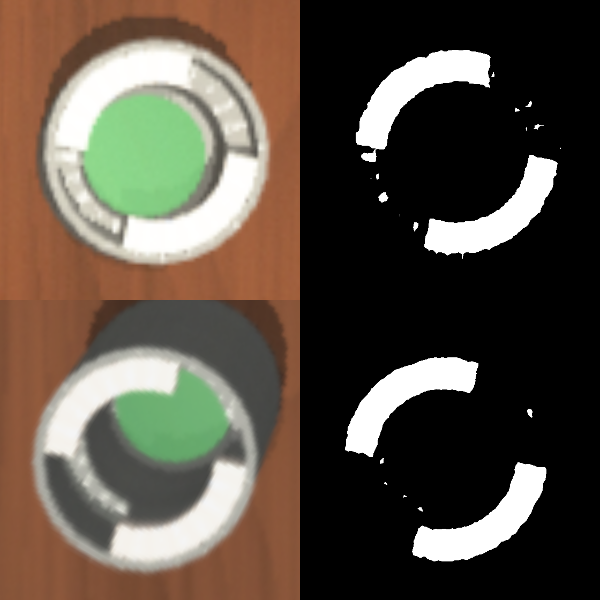

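```bash
python3 - <<'E'
from h import *
from scipy.optimize import least_squares
t=cv2.imread("pics/top0.png");s=cv2.imread("pics/scene0.png")
for n,img,pts in(('top',t,(303,194)),('scene',s,(291,240))):
    c=ray(n,pts,.053)[0]; r=rect(n,img,c,.053)
    m=((r.min(2)>(225 if n=='top' else 200))).astype('u1')
    m=cv2.morphologyEx(m,cv2.MORPH_OPEN,np.ones((15,15)))
    cs,_=cv2.findContours(m,0,1); cs=sorted(cs,key=cv2.contourArea)[-2:]
    cen=[];P=[]
    for k in cs:
        M=cv2.moments(k);cen.append(np.array([M['m10'],M['m01']])/M['m00']*.00025+c-.07);P.append(k[:,0]*.00025+c-.07)
    P=np.vstack(P)
    def f(q):
        d=np.linalg.norm(P-q[:2],axis=1); return np.minimum(abs(d-q[2]),abs(d-q[3]))
    q=least_squares(f,[*np.mean(cen,0),.0325,.047],loss='soft_l1',f_scale=.0005).x
    d=cen[0]-cen[1];print(n,np.mean(cen,0),q,'y axis ang',np.degrees(np.arctan2(d[1],d[0])),np.linalg.norm(d))
    # ring symmetrical angular edges
    for cc in cs:
        p=cc[:,0]*.00025+c-.07-q[:2];a=np.degrees(np.arctan2(p[:,1],p[:,0]));rr=np.hypot(*p.T);a=a[(rr>.035)&(rr<.044)];u,cn=np.unique(np.round(a/2)*2,return_counts=True);print(sorted(zip(cn,u))[-6:])
E
```

```text
top [ 0.5767456  -0.03610301] [ 0.57678544 -0.03628215  0.03322909  0.04719473] y axis ang 57.53556510004298 0.0699705908705291
[(np.int64(6), np.float64(112.0)), (np.int64(29), np.float64(110.0)), (np.int64(35), np.float64(4.0))]
[(np.int64(10), np.float64(-66.0)), (np.int64(13), np.float64(-70.0)), (np.int64(15), np.float64(-68.0)), (np.int64(16), np.float64(-176.0)), (np.int64(20), np.float64(-178.0))]
scene [ 0.57857873 -0.03640393] [ 0.5784868  -0.03632742  0.03306204  0.04714078] y axis ang -122.76574151243659 0.07006391457989398
[(np.int64(2), np.float64(-174.0)), (np.int64(15), np.float64(-68.0)), (np.int64(21), np.float64(-70.0)), (np.int64(33), np.float64(-176.0))]
[(np.int64(2), np.float64(112.0)), (np.int64(3), np.float64(6.0)), (np.int64(32), np.float64(4.0)), (np.int64(33), np.float64(110.0))]
```

```bash
cat > g.py <<'E'
import sys,numpy as np
from bench import bot
from scipy.spatial.transform import Rotation as Ro
def go(p,yaw=None,frac=1):
    s=bot.sense();R=s['orientation'];d=(np.array(p)-s['tcp_pos'])*frac
    cy=np.degrees(np.arctan2(R[1,2],R[0,2]))
    if yaw is None: yaw=cy
    a=np.radians(yaw);z=np.array([np.cos(a),np.sin(a),0]);x=np.array([0,0,-1.]);T=np.c_[x,np.cross(z,x),z]
    rv=Ro.from_matrix(R.T@T).as_rotvec(degrees=True)
    print('t',round(s['time'],2),'pos',s['tcp_pos'].round(4),'yaw',round(cy,2),'w',round(s['width'],4),'F',s['ft_force'].round(1),'j6',s['joint_positions'][5].round(1))
    print('shift units',(R.T@d/.4).round(4),'turn units',(rv/45).round(4))
if __name__=='__main__':
    a=[float(v) for v in sys.argv[1:]]; go(a[:3],a[3] if len(a)>3 else None)
E
python3 g.py 0.437 0.41 0.2 -32.6; python3 g.py .6394 .2162 .15
```

```text
t 0.1 pos [0.2371 0.6047 0.2303] yaw 68.58 w 0.0857 F [ 1.   0.2 -0.9] j6 -10.0
shift units [ 0.076  -0.643  -0.2704] turn units [ 2.2485e+00 -1.9000e-03  1.7000e-03]
t 0.1 pos [0.2371 0.6047 0.2303] yaw 68.58 w 0.0857 F [ 1.   0.2 -0.9] j6 -10.0
shift units [ 0.2013 -1.291  -0.5365] turn units [-0.     -0.0022 -0.0003]
```

Call:
play_rows --increments '[[[0,-0.08,-0.034],[0.125,0,0]],[[0,-0.16,-0.068],[0.25,0,0]],[[0,-0.24,-0.1],[0.375,0,0]],[[0,-0.32,-0.135],[0.5,0,0]],[[0,-0.4,-0.17],[0.625,0,0]],[[0,-0.48,-0.2],[0.75,0,0]],[[0,-0.56,-0.236],[0.875,0,0]],[[0,-0.64,-0.27],[1,0,0]]]' --gripper -1

```text
time: 0.9
tcp_pos: [0.4368, 0.4098, 0.2308]
orientation: [[-0.001, -0.396, 0.918], [-0.0, 0.918, 0.396], [-1.0, -0.0, -0.001]]
ft_force: [0.3, 0.5, 0.6]
width: 0.0855
```

```bash
python3 g.py .6394 .2162 .15 -32.6
```

```text
t 0.9 pos [0.4368 0.4098 0.2308] yaw 23.35 w 0.0855 F [0.3 0.5 0.6] j6 9.0
shift units [ 0.2018 -0.6452  0.2733] turn units [ 1.2433e+00 -1.0000e-03  7.0000e-04]
```

Call:
play_rows --increments '[[[0.025,-0.08,0.034],[0.125,0,0]],[[0.05,-0.16,0.068],[0.25,0,0]],[[0.075,-0.24,0.102],[0.375,0,0]],[[0.1,-0.32,0.137],[0.5,0,0]],[[0.125,-0.4,0.171],[0.625,0,0]],[[0.15,-0.48,0.205],[0.75,0,0]],[[0.175,-0.565,0.239],[0.875,0,0]],[[0.2,-0.645,0.273],[1,0,0]]]'

```text
time: 1.7
tcp_pos: [0.6401, 0.217, 0.1503]
orientation: [[-0.001, 0.369, 0.929], [-0.0, 0.929, -0.369], [-1.0, -0.001, -0.001]]
ft_force: [0.4, -0.2, -0.6]
width: 0.0853
```

```bash
python3 g.py .6394 .2162 .05 -32.6
```

```text
t 1.7 pos [0.6401 0.217  0.1503] yaw -21.66 w 0.0853 F [ 0.4 -0.2 -0.6] j6 30.8
shift units [ 0.2507 -0.0025 -0.0007] turn units [ 0.2431 -0.0011  0.0008]
```

Call:
play_rows --increments '[[[0.03,-0.0025,-0.0007],[0.06,0,0]],[[0.07,-0.0025,-0.0007],[0.12,0,0]],[[0.12,-0.0025,-0.0007],[0.18,0,0]],[[0.18,-0.0025,-0.0007],[0.243,0,0]],[[0.23,-0.0025,-0.0007],[0.243,0,0]],[[0.28,-0.0025,-0.0007],[0.243,0,0]],[[0.318,-0.0025,-0.0007],[0.243,0,0]],[[0.333,-0.0025,-0.0007],[0.243,0,0]]]'

```text
time: 2.5
tcp_pos: [0.6374, 0.2173, 0.0157]
orientation: [[-0.004, 0.535, 0.845], [-0.001, 0.845, -0.535], [-1.0, -0.002, -0.003]]
ft_force: [-0.3, -0.4, 0.4]
width: 0.0852
```

```bash
python3 g.py .6394 .2162 .017 -32.6; python3 - <<'E'
from bench import optics
import cv2,numpy as np
a=optics.snapshot('scene')['color'];b=optics.snapshot('top')['color']
cv2.imwrite('pics/l1.png',np.hstack([cv2.resize(a[100:240,310:450],(400,400)),cv2.resize(b[90:230,90:230],(400,400))]))
E
```

```text
t 2.5 pos [0.6374 0.2173 0.0157] yaw -32.35 w 0.0852 F [-0.3 -0.4  0.4] j6 41.5
shift units [-0.0033  0.0004  0.0056] turn units [ 0.0055 -0.0035  0.0032]
```

View pics/l1.png

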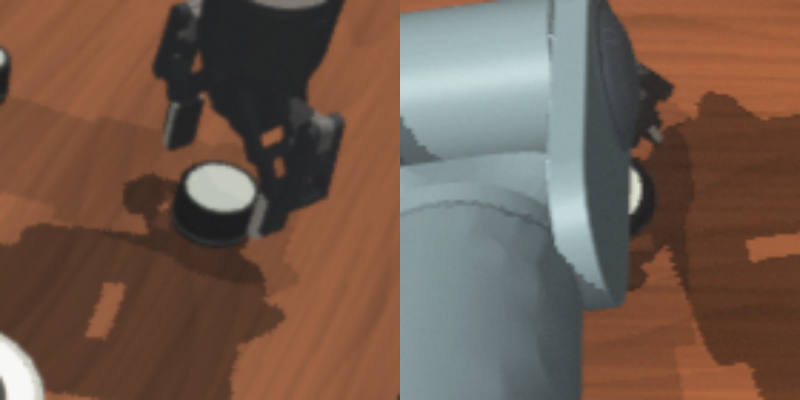

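Both fingertips straddle the lens symmetrically: tips are near (180,140) and (265,235) in the left crop, and the lens top centre is at (220,187). Closing now.

Call:
play_rows --increments '[[[0,0,0],[0,0,0]],[[0,0,0],[0,0,0]],[[0,0,0],[0,0,0]],[[0,0,0],[0,0,0]],[[0,0,0],[0,0,0]],[[0,0,0],[0,0,0]],[[0,0,0],[0,0,0]],[[0,0,0],[0,0,0]]]' --gripper 1

```text
time: 3.4
tcp_pos: [0.6404, 0.2178, 0.0201]
orientation: [[0.003, 0.535, 0.845], [0.001, 0.845, -0.535], [-1.0, 0.002, 0.002]]
ft_force: [0.3, 0.4, 5.2]
width: 0.0509
```

Call:
play_rows --increments '[[[-0.01,0,0],[0,0,0]],[[-0.03,0,0],[0,0,0]],[[-0.06,0,0],[0,0,0]],[[-0.09,0,0],[0,0,0]],[[-0.13,0,0],[0,0,0]],[[-0.17,0,0],[0,0,0]],[[-0.2,0,0],[0,0,0]],[[-0.2,0,0],[0,0,0]]]'

```text
time: 4.2
tcp_pos: [0.6407, 0.2178, 0.1014]
orientation: [[0.005, 0.535, 0.845], [0.001, 0.845, -0.535], [-1.0, 0.003, 0.004]]
ft_force: [-0.4, 0.0, -1.4]
width: 0.0509
```

```bash
python3 g.py .5777 -.0363 .1 -32.6; python3 - <<'E'
from bench import optics
import cv2,numpy as np
a=optics.snapshot('scene')['color'];cv2.imwrite('pics/l2s.png',a)
cv2.imwrite('pics/l2.png',cv2.resize(a[70:220,320:470],(600,600)))
E
```

```text
t 4.2 pos [0.6407 0.2178 0.1014] yaw -32.35 w 0.0509 F [-0.4  0.  -1.4] j6 41.5
shift units [ 0.0022 -0.621   0.207 ] turn units [ 0.0056  0.0049 -0.0044]
```

View pics/l2.png

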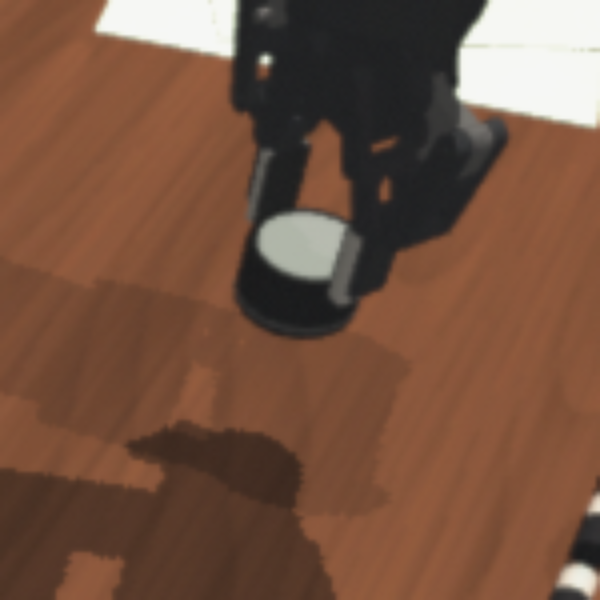

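```bash
python3 - <<'E'
from h import *
(fx,fy,cx,cy),T=C['scene']
def pr(p):
    q=(np.array(p)-T[:,3])@T[:,:3];return (q[:2]/q[2]*fx+[cx,cy]).round(1)
for z in(.085,.09,.095,.1,.105,.11,.115,.12,.13,.14): 
  p=pr([.6576,.1941,z]);print(z,p,(p-[320,70])*4)
z=.1014
img=cv2.imread('pics/l2s.png')
# lens top glass: centroid
sub=img[100:160,370:420].astype(int);g=((sub.max(2)-sub.min(2)<35)&(sub.min(2)>130)).astype('u1')
cs,_=cv2.findContours(g,0,1);k=max(cs,key=cv2.contourArea)[:,0]+[370,100]
for zz in(.1,.105,.11,.115,.12,.125):
    w=ray('scene',k,zz).astype('f4');print(zz,cv2.fitEllipse(w),w.max(0)-w.min(0))
E
```

```text
0.085 [397.9 153. ] [311.6 332. ]
0.09 [398.6 150.8] [314.4 323.2]
0.095 [399.3 148.6] [317.2 314.4]
0.1 [400.  146.3] [320.  305.2]
0.105 [400.6 144.1] [322.4 296.4]
0.11 [401.4 141.8] [325.6 287.2]
0.115 [402.1 139.5] [328.4 278. ]
0.12 [402.8 137.1] [331.2 268.4]
0.13 [404.3 132.3] [337.2 249.2]
0.14 [405.8 127.4] [343.2 229.6]
0.1 ((0.635505199432373, 0.23029634356498718), (0.03528193384408951, 0.04302331432700157), 6.078948020935059) [0.03636527 0.04300739]
0.105 ((0.6367721557617188, 0.2238297313451767), (0.03489488735795021, 0.04255136474967003), 6.078882217407227) [0.03596634 0.0425356 ]
0.11 ((0.6380391120910645, 0.2173631191253662), (0.03450785204768181, 0.042079415172338486), 6.078935623168945) [0.0355674  0.04206383]
0.115 ((0.6393060088157654, 0.21089650690555573), (0.0341208353638649, 0.04160744696855545), 6.078927516937256) [0.03516853 0.04159205]
0.12 ((0.6405729651451111, 0.20442989468574524), (0.0337338000535965, 0.04113549366593361), 6.078938961029053) [0.03476959 0.04112026]
0.125 ((0.6418399214744568, 0.19796328246593475), (0.0333467572927475, 0.04066354036331177), 6.078939914703369) [0.03437066 0.04064849]
```

Call:
play_rows --increments '[[[0,-0.03,0.01],[0,0,0]],[[0,-0.1,0.033],[0,0,0]],[[0,-0.2,0.067],[0,0,0]],[[0,-0.31,0.103],[0,0,0]],[[0,-0.42,0.14],[0,0,0]],[[0,-0.52,0.173],[0,0,0]],[[0,-0.59,0.197],[0,0,0]],[[0,-0.621,0.207],[0.006,0.005,-0.004]]]'

```text
time: 5.05
tcp_pos: [0.5741, -0.0394, 0.097]
orientation: [[-0.008, 0.542, 0.84], [-0.0, 0.84, -0.542], [-1.0, -0.004, -0.006]]
ft_force: [0.5, 0.2, -1.4]
width: 0.0506
```

```bash
python3 g.py .5777 -.0363 .036 -32.6; python3 - <<'E'
from bench import optics
import cv2,numpy as np
a=optics.snapshot('scene')['color'];cv2.imwrite('pics/l3s.png',a)
cv2.imwrite('pics/l3.png',cv2.resize(a[160:310,220:370],(600,600)))
E
python3 g.py .5777 -.0363 .036 -32.6
```

```text
t 5.05 pos [ 0.5741 -0.0394  0.097 ] yaw -32.82 w 0.0506 F [ 0.5  0.2 -1.4] j6 17.7
shift units [0.1523 0.0121 0.0044] turn units [-0.0049 -0.0079  0.0057]
t 5.1 pos [ 0.5744 -0.0399  0.0972] yaw -32.85 w 0.0508 F [ 0.3  0.1 -1.1] j6 17.8
shift units [0.1529 0.0127 0.003 ] turn units [-0.0054 -0.0073  0.0062]
```

View pics/l3.png

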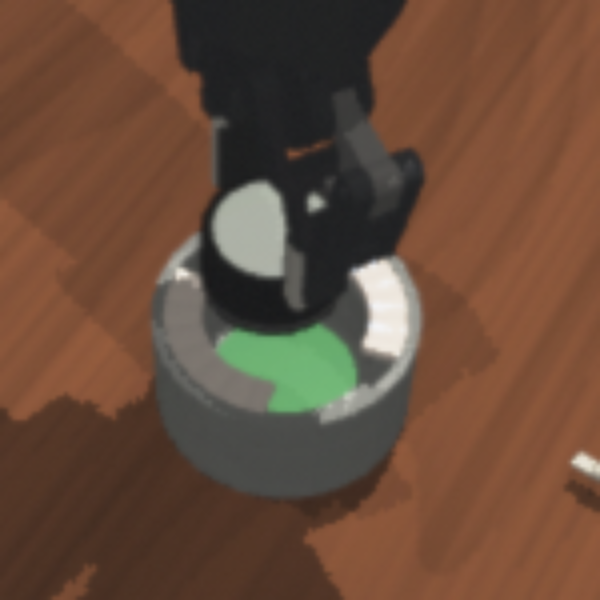

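Call:
play_rows --increments '[[[0,0,0],[0,0,0]],[[0,0,0],[0,0,0]],[[0,0,0],[0,0,0]],[[0,0,0],[0,0,0]],[[0,0,0],[0,0,0]],[[0,0,0],[0,0,0]],[[0,0,0],[0,0,0]],[[0,0,0],[0,0,0]]]'

```text
time: 5.9
tcp_pos: [0.5759, -0.0366, 0.0981]
orientation: [[-0.005, 0.539, 0.842], [-0.001, 0.842, -0.539], [-1.0, -0.003, -0.004]]
ft_force: [-0.3, -0.0, -1.4]
width: 0.051
```

```bash
python3 g.py .5777 -.0363 .036 -32.6; python3 - <<'E'
from h import *
from bench import optics
img=optics.snapshot('scene')['color'];cv2.imwrite('pics/l4s.png',img)
sub=img[195:240,265:300].astype(int);g=((sub.max(2)-sub.min(2)<35)&(sub.min(2)>130)).astype('u1')
cs,_=cv2.findContours(g,0,1);k=max(cs,key=cv2.contourArea)[:,0]+[265,195]
print(k.min(0),k.max(0))
E
```

```text
t 5.9 pos [ 0.5759 -0.0366  0.0981] yaw -32.62 w 0.051 F [-0.3 -0.  -1.4] j6 17.8
shift units [0.1552 0.0035 0.0039] turn units [-0.0004 -0.005   0.004 ]
[276 204] [293 227]
```

Call:
play_rows --increments '[[[0.005,0.003,0.003],[0,0,0]],[[0.02,0.003,0.003],[0,0,0]],[[0.04,0.003,0.003],[0,0,0]],[[0.06,0.003,0.003],[0,-0.004,0.003]],[[0.08,0.003,0.003],[0,-0.004,0.003]],[[0.1,0.003,0.003],[0,-0.004,0.003]],[[0.105,0.003,0.003],[0,-0.004,0.003]],[[0.105,0.003,0.003],[0,-0.004,0.003]]]'

```text
time: 6.75
tcp_pos: [0.577, -0.0362, 0.0554]
orientation: [[-0.002, 0.539, 0.842], [-0.0, 0.842, -0.539], [-1.0, -0.001, -0.002]]
ft_force: [-0.2, 0.4, -0.4]
width: 0.0509
```

```bash
python3 - <<'E'
from bench import optics
import cv2,numpy as np
a=optics.snapshot('scene')['color']
cv2.imwrite('pics/l5.png',cv2.resize(a[190:290,240:340],(600,600)))
E
python3 g.py .5777 -.0363 .036 -32.6
```

```text
t 6.8 pos [ 0.5774 -0.0363  0.056 ] yaw -32.62 w 0.0515 F [-0.1  0.1 -1.6] j6 17.8
shift units [0.05   0.0004 0.0007] turn units [-0.0005 -0.0011  0.0011]
```

View pics/l5.png

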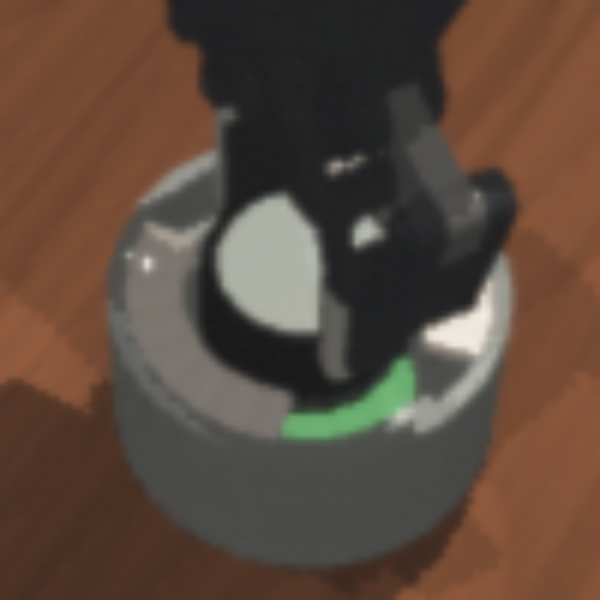

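The lens is entering the mouth with the fingers aligned on the slots: right pad tip at (335,375), lens top centre at (285,260). Continuing down.

Call:
play_rows --increments '[[[0.01,0,0],[0,0,0]],[[0.02,0,0],[0,0,0]],[[0.03,0,0],[0,0,0]],[[0.04,0,0],[0,0,0]],[[0.047,0,0],[0,0,0]],[[0.05,0,0],[0,0,0]],[[0.05,0,0],[0,0,0]],[[0.05,0,0],[0,0,0]]]'

```text
time: 7.6
tcp_pos: [0.5775, -0.0363, 0.0362]
orientation: [[-0.001, 0.539, 0.842], [-0.0, 0.842, -0.539], [-1.0, -0.001, -0.001]]
ft_force: [-0.2, 0.2, -1.2]
width: 0.0507
```

```bash
python3 - <<'E'
from bench import optics
import cv2,numpy as np
a=optics.snapshot('scene')['color']
cv2.imwrite('pics/l6.png',cv2.resize(a[190:290,240:340],(600,600)))
E
python3 g.py .5777 -.0363 .036 -32.6
```

```text
t 7.65 pos [ 0.5775 -0.0363  0.0363] yaw -32.62 w 0.0509 F [ 1.4 -0.2 -1.6] j6 17.8
shift units [0.0007 0.0003 0.0003] turn units [-0.0005 -0.0006  0.0009]
```

View pics/l6.png

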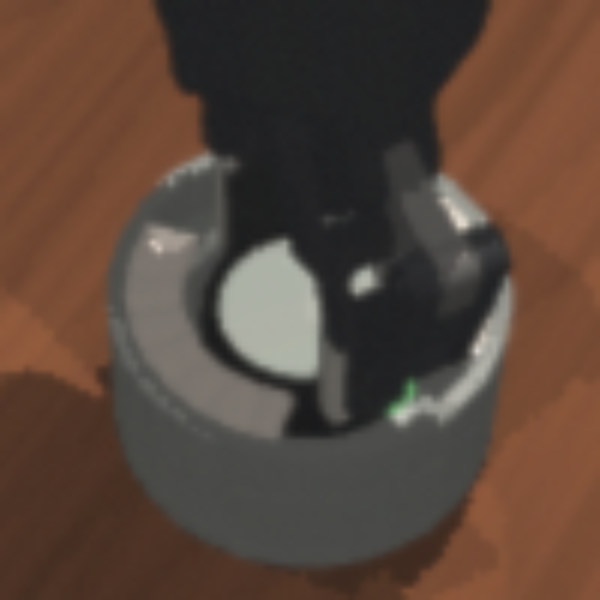

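Call:
play_rows --increments '[[[0.003,0,0],[0,0,0]],[[0.006,0,0],[0,0,0]],[[0.006,0,0],[0,0,0]],[[0.006,0,0],[0,0,0]],[[0.006,0,0],[0,0,0]],[[0.006,0,0],[0,0,0]],[[0.006,0,0],[0,0,0]],[[0.006,0,0],[0,0,0]]]'

```text
time: 8.45
tcp_pos: [0.5774, -0.0363, 0.0337]
orientation: [[-0.001, 0.539, 0.842], [-0.0, 0.842, -0.539], [-1.0, -0.001, -0.001]]
ft_force: [1.0, 0.2, -2.2]
width: 0.051
```

Call:
play_rows --increments '[[[0,0,0],[0,0,0]],[[0,0,0],[0,0,0]],[[0,0,0],[0,0,0]],[[0,0,0],[0,0,0]],[[0,0,0],[0,0,0]],[[0,0,0],[0,0,0]],[[0,0,0],[0,0,0]],[[0,0,0],[0,0,0]]]' --gripper -0.4

```text
time: 9.25
tcp_pos: [0.5774, -0.0363, 0.0337]
orientation: [[-0.001, 0.539, 0.842], [-0.0, 0.842, -0.539], [-1.0, -0.001, -0.001]]
ft_force: [-0.2, 0.1, 0.6]
width: 0.06
```

Call:
play_rows --increments '[[[-0.01,0,0],[0,0,0]],[[-0.03,0,0],[0,0,0]],[[-0.06,0,0],[0,0,0]],[[-0.11,0,0],[0,0,0]],[[-0.16,0,0],[0,0,0]],[[-0.21,0,0],[0,0,0]],[[-0.26,0,0],[0,0,0]],[[-0.3,0,0],[0,0,0]]]'

```text
time: 10.05
tcp_pos: [0.5781, -0.0364, 0.1563]
orientation: [[0.001, 0.539, 0.842], [-0.001, 0.842, -0.539], [-1.0, 0.0, 0.002]]
ft_force: [0.0, 0.1, -0.2]
width: 0.0597
```

```bash
python3 - <<'E'
from bench import optics
import cv2,numpy as np
a=optics.snapshot('scene')['color']
cv2.imwrite('pics/l7.png',cv2.resize(a[190:290,240:340],(600,600)))
E
python3 g.py .482 -.227 .15 -112.8
```

```text
t 10.1 pos [ 0.5797 -0.0367  0.159 ] yaw -32.61 w 0.0598 F [1.5 0.4 1.3] j6 17.8
shift units [ 0.022  -0.5323  0.0505] turn units [ 1.7819  0.0051 -0.0067]
```

View pics/l7.png

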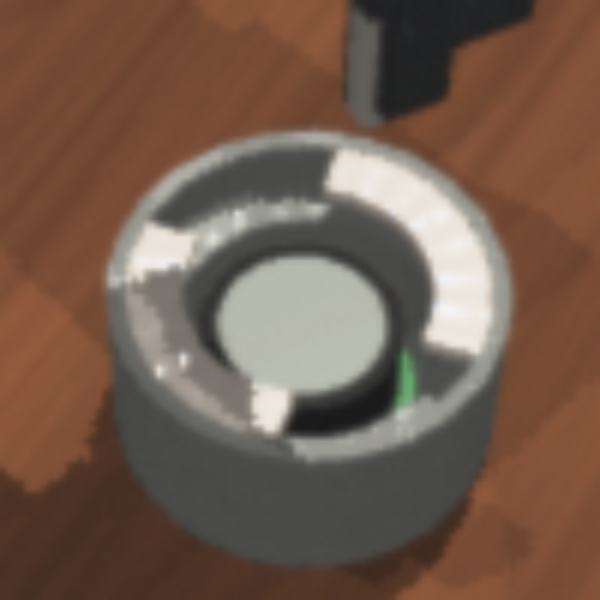

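The lens sits flat inside the bore, with its top centred near (302,323) in the crop. Heading to the ring.

Call:
play_rows --increments '[[[0,-0.04,0.004],[0.125,0,0]],[[0,-0.1,0.01],[0.25,0,0]],[[0,-0.18,0.017],[0.375,0,0]],[[0,-0.26,0.025],[0.5,0,0]],[[0,-0.35,0.033],[0.625,0,0]],[[0,-0.43,0.041],[0.75,0,0]],[[0,-0.5,0.047],[0.875,0,0]],[[0,-0.532,0.05],[1,0,0]]]' --gripper -1

```text
time: 10.9
tcp_pos: [0.4785, -0.2281, 0.1539]
orientation: [[-0.001, 0.978, 0.208], [-0.001, 0.208, -0.978], [-1.0, -0.001, 0.0]]
ft_force: [0.4, -0.1, 0.3]
width: 0.0854
```

```bash
python3 g.py .482 -.227 .12 -112.8;python3 - <<'E'
from bench import optics
import cv2,numpy as np
from h import *
a=optics.snapshot('scene')['color'];b=optics.snapshot('top')['color']
cv2.imwrite('pics/r1.png',np.hstack([cv2.resize(a[190:290,240:340],(400,400)),cv2.resize(b[145:245,255:355],(400,400))]))
for n,img,(x,y) in(('scene',a,(290,243)),('top',b,(303,194))):
    sub=img[y-25:y+25,x-25:x+25].astype(int);g=((abs(sub-[170,180,170]).max(2)<32)).astype('u1')
    lab,st=cv2.connectedComponentsWithStats(g)[1:3]
    i=lab[25,25];k=max(cv2.findContours((lab==i).astype('u1'),0,1)[0],key=cv2.contourArea)[:,0]+[x-25,y-25]
    print(n,i,st[i],cv2.fitEllipse(ray(n,k,.038).astype('f4')))
E
```

```text
t 10.9 pos [ 0.4785 -0.2281  0.1539] yaw -77.98 w 0.0854 F [ 0.4 -0.1  0.3] j6 40.3
shift units [ 0.0847  0.0092 -0.0008] turn units [0.7737 0.0008 0.0015]
scene 12 [ 12  15  27  25 488] ((0.5777106881141663, -0.03797643631696701), (0.04155045747756958, 0.04248881712555885), 7.399542808532715)
top 0 [   0    0   50   50 2310] ((0.5765008926391602, -0.03669613599777222), (0.1002272292971611, 0.10379256308078766), 179.4005584716797)
```

View pics/r1.png

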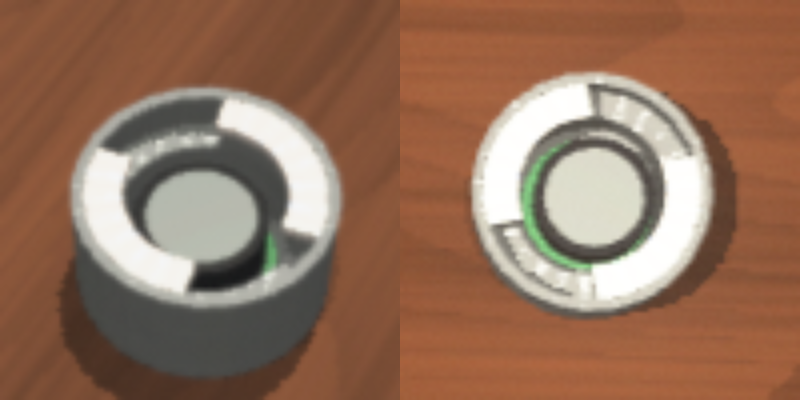

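Call:
play_rows --increments '[[[0.01,0.006,0],[0.12,0,0]],[[0.02,0.006,0],[0.24,0,0]],[[0.03,0.006,0],[0.36,0,0]],[[0.045,0.006,0],[0.48,0,0]],[[0.06,0.006,0],[0.6,0,0]],[[0.07,0.006,0],[0.72,0,0]],[[0.085,0.006,0],[0.774,0,0]],[[0.085,0.006,0],[0.774,0,0]]]'

```text
time: 11.8
tcp_pos: [0.4817, -0.2245, 0.1189]
orientation: [[-0.003, 0.925, -0.379], [0.001, -0.379, -0.925], [-1.0, -0.003, -0.0]]
ft_force: [-0.2, 0.1, 0.2]
width: 0.0851
```

```bash
python3 g.py .482 -.227 .017 -112.8;python3 - <<'E'
from bench import optics
import cv2,numpy as np
from h import *
a=optics.snapshot('scene')['color'];b=optics.snapshot('top')['color']
cv2.imwrite('pics/r2.png',np.hstack([cv2.resize(a[230:360,100:230],(400,400)),cv2.resize(b[190:320,340:470],(400,400))]))
E
```

```text
t 11.8 pos [ 0.4817 -0.2245  0.1189] yaw -112.28 w 0.0851 F [-0.2  0.1  0.2] j6 75.1
shift units [0.2547 0.0038 0.0056] turn units [ 0.0116 -0.0001  0.0037]
```

View pics/r2.png

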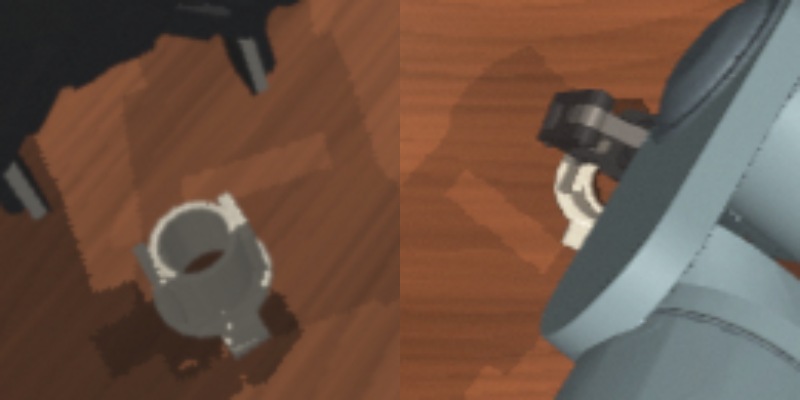

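Call:
play_rows --increments '[[[0.03,0.003,0.004],[0.011,0,0]],[[0.07,0.003,0.004],[0.011,0,0]],[[0.11,0.003,0.004],[0.011,0,0]],[[0.15,0.003,0.004],[0.011,0,0]],[[0.19,0.003,0.004],[0.011,0,0]],[[0.23,0.003,0.004],[0.011,0,0]],[[0.255,0.003,0.004],[0.011,0,0]],[[0.255,0.003,0.004],[0.011,0,0]]]'

```text
time: 12.7
tcp_pos: [0.4812, -0.2269, 0.0161]
orientation: [[-0.004, 0.921, -0.39], [0.002, -0.39, -0.921], [-1.0, -0.004, -0.0]]
ft_force: [0.0, 0.3, 0.7]
width: 0.0856
```

```bash
python3 g.py .482 -.227 .017 -112.8;python3 - <<'E'
from bench import optics
import cv2,numpy as np
from h import *
a=optics.snapshot('scene')['color']
cv2.imwrite('pics/r3.png',cv2.resize(a[250:380,100:230],(500,500)))
E
```

```text
t 12.7 pos [ 0.4812 -0.2269  0.0161] yaw -112.93 w 0.0856 F [0.  0.3 0.7] j6 75.5
shift units [-0.0024  0.0019 -0.0006] turn units [-0.0029 -0.0002  0.0054]
```

View pics/r3.png

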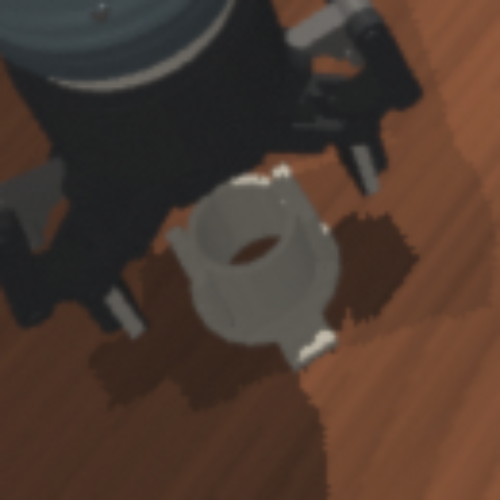

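Tips at (135,330) and (370,185) straddle the ring axis near (250,255). Closing and lifting.

Call:
play_rows --increments '[[[0,0,0],[0,0,0]],[[0,0,0],[0,0,0]],[[0,0,0],[0,0,0]],[[0,0,0],[0,0,0]],[[0,0,0],[0,0,0]],[[0,0,0],[0,0,0]],[[0,0,0],[0,0,0]],[[0,0,0],[0,0,0]]]' --gripper 1

```text
time: 13.55
tcp_pos: [0.4832, -0.2284, 0.0189]
orientation: [[0.001, 0.921, -0.39], [-0.002, -0.39, -0.921], [-1.0, 0.001, 0.001]]
ft_force: [-0.8, -0.3, 6.2]
width: 0.047
```

Call:
play_rows --increments '[[[-0.01,0,0],[0,0,0]],[[-0.03,0,0],[0,0,0]],[[-0.07,0,0],[0,0,0]],[[-0.12,0,0],[0,0,0]],[[-0.17,0,0],[0,0,0]],[[-0.21,0,0],[0,0,0]],[[-0.24,0,0],[0,0,0]],[[-0.25,0,0],[0,0,0]]]'

```text
time: 14.35
tcp_pos: [0.4829, -0.228, 0.1193]
orientation: [[0.001, 0.921, -0.39], [-0.002, -0.39, -0.921], [-1.0, 0.001, 0.001]]
ft_force: [1.0, -0.2, -1.0]
width: 0.0472
```

```bash
python3 g.py .5777 -.0363 .115 -122.6;python3 - <<'E'
from bench import optics
import cv2,numpy as np
from h import *
a=optics.snapshot('scene')['color'];cv2.imwrite('pics/r4s.png',a)
cv2.imwrite('pics/r4.png',cv2.resize(a[220:350,100:230],(600,600),interpolation=cv2.INTER_CUBIC))
E
```

```text
t 14.35 pos [ 0.4829 -0.228   0.1193] yaw -112.95 w 0.0472 F [ 1.  -0.2 -1. ] j6 75.5
shift units [ 0.0101  0.0314 -0.5338] turn units [ 0.2145  0.0014 -0.0016]
```

View pics/r4.png

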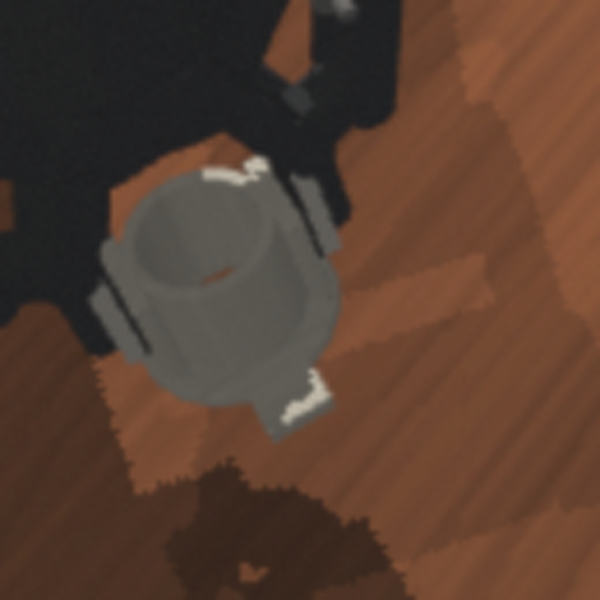

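```bash
python3 - <<'E'
from h import *
p=(np.array([(275,440),(333,405)])+.5)/(600/130)-.5+[100,220]
w=ray('scene',p,.1003);print(w,w.mean(0))
d=w[1]-w[0];print(np.degrees(np.arctan2(d[1],d[0])),np.linalg.norm(d))
a=np.radians(-22.95);c=w.mean(0)-.04*np.array([np.cos(a),np.sin(a)]);print('centre',c,'tcp',.4829,-.228)
E
```

```text
[[ 0.51549344 -0.25024105]
 [ 0.52197423 -0.23462252]] [ 0.51873383 -0.24243178]
67.46436509251015 0.01690973965302548
centre [ 0.48190001 -0.22683468] tcp 0.4829 -0.228
```

Call:
play_rows --increments '[[[0,0.002,-0.03],[0.02,0,0]],[[0,0.006,-0.1],[0.05,0,0]],[[0,0.01,-0.18],[0.08,0,0]],[[0,0.015,-0.27],[0.11,0,0]],[[0,0.02,-0.36],[0.15,0,0]],[[0,0.025,-0.44],[0.18,0,0]],[[0,0.031,-0.51],[0.2,0,0]],[[0,0.035,-0.534],[0.215,0,0]]]'

```text
time: 15.2
tcp_pos: [0.5785, -0.0342, 0.1165]
orientation: [[-0.003, 0.843, -0.537], [0.001, -0.537, -0.843], [-1.0, -0.003, 0.001]]
ft_force: [0.3, -0.2, -0.8]
width: 0.0471
```

Call:
play_rows --increments '[[[0,0,0],[0,0,0]],[[0,0,0],[0,0,0]],[[0,0,0],[0,0,0]],[[0,0,0],[0,0,0]],[[0,0,0],[0,0,0]],[[0,0,0],[0,0,0]],[[0,0,0],[0,0,0]],[[0,0,0],[0,0,0]]]'

```text
time: 16.0
tcp_pos: [0.5785, -0.0365, 0.1177]
orientation: [[-0.001, 0.842, -0.539], [-0.0, -0.539, -0.842], [-1.0, -0.001, 0.001]]
ft_force: [0.5, -0.3, -1.5]
width: 0.0471
```

```bash
python3 g.py .579 -.0371 .078 -122.6;python3 - <<'E'
from bench import optics
import cv2,numpy as np
a=optics.snapshot('scene')['color'];cv2.imwrite('pics/b1s.png',a)
cv2.imwrite('pics/b1.png',cv2.resize(a[160:290,220:350],(600,600),interpolation=cv2.INTER_CUBIC))
E
```

```text
t 16.0 pos [ 0.5785 -0.0365  0.1177] yaw -122.63 w 0.0471 F [ 0.5 -0.3 -1.5] j6 107.8
shift units [0.0993 0.0018 0.0005] turn units [-0.0006  0.001   0.001 ]
```

View pics/b1.png

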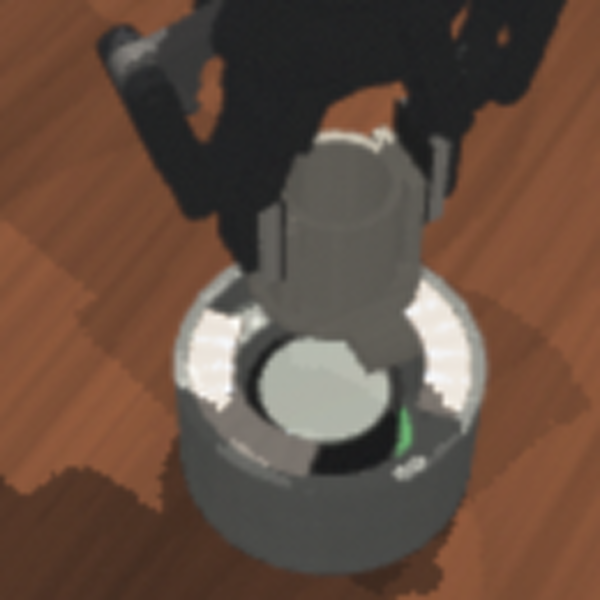

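Call:
play_rows --increments '[[[0.02,0.001,0],[0,0,0]],[[0.05,0.001,0],[0,0,0]],[[0.08,0.001,0],[0,0,0]],[[0.1,0.001,0],[0,0,0]],[[0.115,0.001,0],[0,0,0]],[[0.125,0.001,0],[0,0,0]],[[0.13,0.001,0],[0,0,0]],[[0.13,0.001,0],[0,0,0]]]'

```text
time: 16.85
tcp_pos: [0.5789, -0.0367, 0.0656]
orientation: [[-0.001, 0.842, -0.539], [-0.0, -0.539, -0.842], [-1.0, -0.001, 0.001]]
ft_force: [0.4, 0.3, -0.7]
width: 0.0468
```

```bash
python3 g.py .579 -.0371 .058 -122.6;python3 - <<'E'
from bench import optics
import cv2,numpy as np
a=optics.snapshot('scene')['color']
cv2.imwrite('pics/b2.png',cv2.resize(a[180:290,230:340],(600,600),interpolation=cv2.INTER_CUBIC))
E
```

```text
t 16.85 pos [ 0.5789 -0.0367  0.0656] yaw -122.62 w 0.0468 F [ 0.4  0.3 -0.7] j6 107.8
shift units [0.019  0.0007 0.0007] turn units [-0.0004  0.0011  0.001 ]
```

View pics/b2.png

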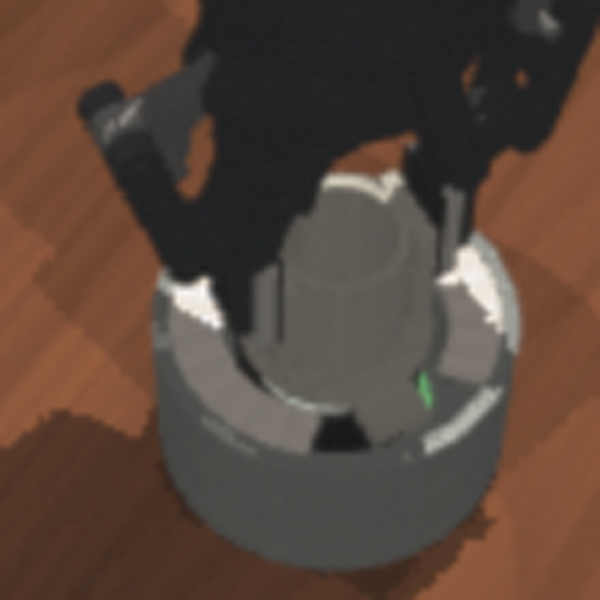

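The front lug is inside the slot (395,405) and forces are near zero. Lowering the last 8 mm slowly.

Call:
play_rows --increments '[[[0.004,0,0],[0,0,0]],[[0.008,0,0],[0,0,0]],[[0.011,0,0],[0,0,0]],[[0.014,0,0],[0,0,0]],[[0.016,0,0],[0,0,0]],[[0.018,0,0],[0,0,0]],[[0.019,0,0],[0,0,0]],[[0.019,0,0],[0,0,0]]]'

```text
time: 17.7
tcp_pos: [0.5788, -0.0367, 0.058]
orientation: [[-0.001, 0.842, -0.539], [-0.0, -0.539, -0.842], [-1.0, -0.001, 0.001]]
ft_force: [0.8, 0.3, -1.9]
width: 0.0464
```

Call:
play_rows --increments '[[[0.0007,0,0],[0,0,0]],[[0.0014,0,0],[0,0,0]],[[0.002,0,0],[0,0,0]],[[0.0025,0,0],[0,0,0]],[[0.0025,0,0],[0,0,0]],[[0.0025,0,0],[0,0,0]],[[0.0025,0,0],[0,0,0]],[[0.0025,0,0],[0,0,0]]]'

```text
time: 18.5
tcp_pos: [0.5788, -0.0367, 0.0571]
orientation: [[-0.001, 0.842, -0.539], [-0.0, -0.539, -0.842], [-1.0, -0.001, 0.001]]
ft_force: [-1.0, 0.4, -1.7]
width: 0.047
```

Call:
play_rows --increments '[[[0,0,0],[-0.12,0,0]],[[0,0,0],[-0.24,0,0]],[[0,0,0],[-0.37,0,0]],[[0,0,0],[-0.5,0,0]],[[0,0,0],[-0.63,0,0]],[[0,0,0],[-0.76,0,0]],[[0,0,0],[-0.88,0,0]],[[0,0,0],[-1,0,0]]]'

```text
time: 19.3
tcp_pos: [0.5789, -0.0367, 0.0571]
orientation: [[-0.001, 0.976, 0.218], [-0.0, 0.218, -0.976], [-1.0, -0.001, 0.0]]
ft_force: [-1.1, -0.2, -1.3]
width: 0.0468
```

```bash
python3 g.py .579 -.0371 .057 -32.6;python3 - <<'E'
from bench import optics
import cv2,numpy as np
a=optics.snapshot('scene')['color']
cv2.imwrite('pics/b3.png',cv2.resize(a[180:290,230:340],(600,600),interpolation=cv2.INTER_CUBIC))
E
```

```text
t 19.3 pos [ 0.5789 -0.0367  0.0571] yaw -77.4 w 0.0468 F [-1.1 -0.2 -1.3] j6 62.6
shift units [0.0003 0.0001 0.001 ] turn units [-9.955e-01 -4.000e-04  1.300e-03]
```

View pics/b3.png

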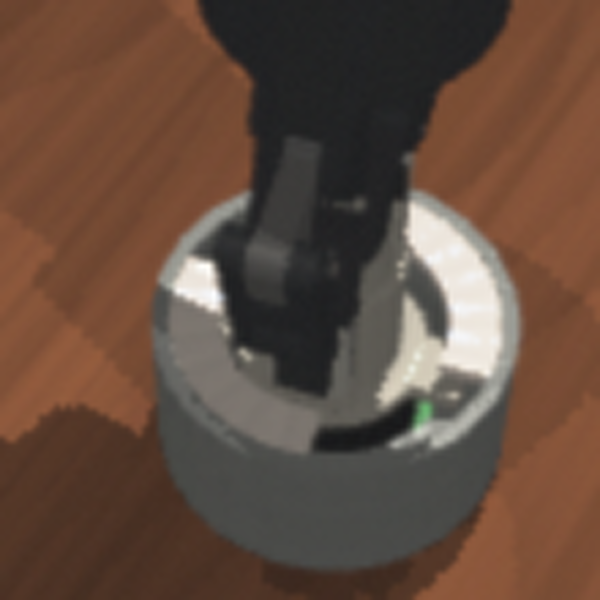

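The lug has gone under the right-hand lip and the front slot at (370,435) now shows only dark lens and green floor. Finishing the quarter turn.

Call:
play_rows --increments '[[[0,0,0],[-0.12,0,0]],[[0,0,0],[-0.24,0,0]],[[0,0,0],[-0.37,0,0]],[[0,0,0],[-0.5,0,0]],[[0,0,0],[-0.63,0,0]],[[0,0,0],[-0.76,0,0]],[[0,0,0],[-0.88,0,0]],[[0,0,0],[-0.995,0,0]]]'

```text
time: 20.15
tcp_pos: [0.5789, -0.0367, 0.0571]
orientation: [[-0.001, 0.541, 0.841], [-0.0, 0.841, -0.541], [-1.0, -0.001, -0.001]]
ft_force: [0.4, -0.6, -0.6]
width: 0.0468
```

```bash
python3 g.py .5777 -.0363 .0567 -32.6;python3 - <<'E'
from bench import optics
import cv2,numpy as np
a=optics.snapshot('scene')['color'];b=optics.snapshot('top')['color']
cv2.imwrite('pics/b4.png',np.hstack([cv2.resize(v,(400,400),interpolation=cv2.INTER_CUBIC) for v in(a[180:290,230:340],b[140:250,250:360])]))
E
```

```text
t 20.15 pos [ 0.5789 -0.0367  0.0571] yaw -32.73 w 0.0468 F [ 0.4 -0.6 -0.6] j6 17.9
shift units [ 0.001  -0.0008 -0.003 ] turn units [-0.0029 -0.001   0.001 ]
```

View pics/b4.png

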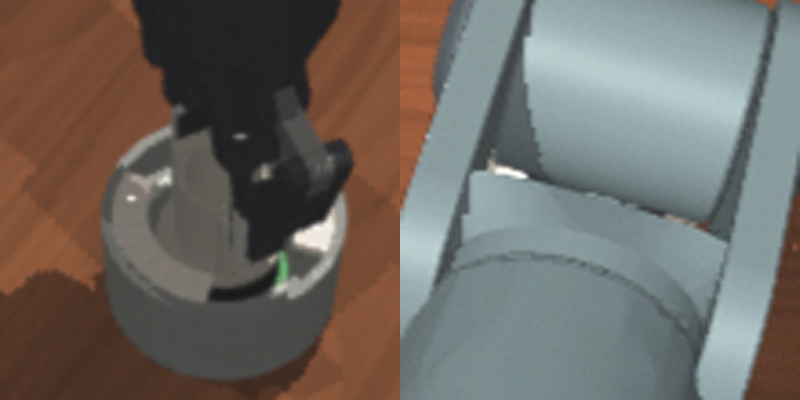

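Call:
play_rows --increments '[[[0,0,-0.001],[0,0,0]],[[0,0,-0.002],[0,0,0]],[[0.0005,0,-0.003],[0,0,0]],[[0.001,0,-0.003],[0,0,0]],[[0.001,0,-0.003],[0,0,0]],[[0.001,0,-0.003],[0,0,0]],[[0.001,0,-0.003],[0,0,0]],[[0.001,0,-0.003],[0,0,0]]]'

```text
time: 21.05
tcp_pos: [0.578, -0.0361, 0.057]
orientation: [[-0.001, 0.542, 0.84], [-0.0, 0.84, -0.542], [-1.0, -0.001, -0.0]]
ft_force: [-2.0, -0.3, 3.0]
width: 0.0473
```

Call:
play_rows --increments '[[[0,0,0],[0,0,0]],[[0,0,0],[0,0,0]],[[0,0,0],[0,0,0]],[[0,0,0],[0,0,0]],[[0,0,0],[0,0,0]],[[0,0,0],[0,0,0]],[[0,0,0],[0,0,0]],[[0,0,0],[0,0,0]]]' --gripper -0.6

```text
time: 21.85
tcp_pos: [0.5778, -0.036, 0.0567]
orientation: [[-0.001, 0.542, 0.84], [-0.0, 0.84, -0.542], [-1.0, -0.001, -0.001]]
ft_force: [-0.8, 0.4, -0.2]
width: 0.0683
```

Call:
play_rows --increments '[[[-0.01,0,0],[0,0,0]],[[-0.03,0,0],[0,0,0]],[[-0.06,0,0],[0,0,0]],[[-0.11,0,0],[0,0,0]],[[-0.16,0,0],[0,0,0]],[[-0.21,0,0],[0,0,0]],[[-0.26,0,0],[0,0,0]],[[-0.3,0,0],[0,0,0]]]'

```text
time: 22.65
tcp_pos: [0.5786, -0.0361, 0.1793]
orientation: [[0.002, 0.542, 0.84], [-0.001, 0.84, -0.542], [-1.0, 0.0, 0.002]]
ft_force: [-0.2, 0.2, -0.9]
width: 0.0682
```

Call:
play_rows --increments '[[[0,-0.03,0],[0,0,0]],[[0,-0.08,0],[0,0,0]],[[0,-0.15,0],[0,0,0]],[[0,-0.22,0],[0,0,0]],[[0,-0.29,0],[0,0,0]],[[0,-0.35,0],[0,0,0]],[[0,-0.38,0],[0,0,0]],[[0,-0.4,0],[0,0,0]]]'

```text
time: 23.45
tcp_pos: [0.4902, -0.1711, 0.1762]
orientation: [[-0.002, 0.543, 0.839], [0.0, 0.839, -0.543], [-1.0, -0.001, -0.002]]
ft_force: [0.4, -0.2, -0.2]
width: 0.0683
```

```bash
python3 - <<'E'
from bench import optics
import cv2,numpy as np
a=optics.snapshot('scene')['color'];b=optics.snapshot('top')['color'];cv2.imwrite('pics/fs.png',a);cv2.imwrite('pics/ft.png',b)
cv2.imwrite('pics/f1.png',np.hstack([cv2.resize(v,(400,400),interpolation=cv2.INTER_CUBIC) for v in(a[180:290,230:340],b[140:250,250:360])]))
E
```

```text
(no output)
```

View pics/f1.png

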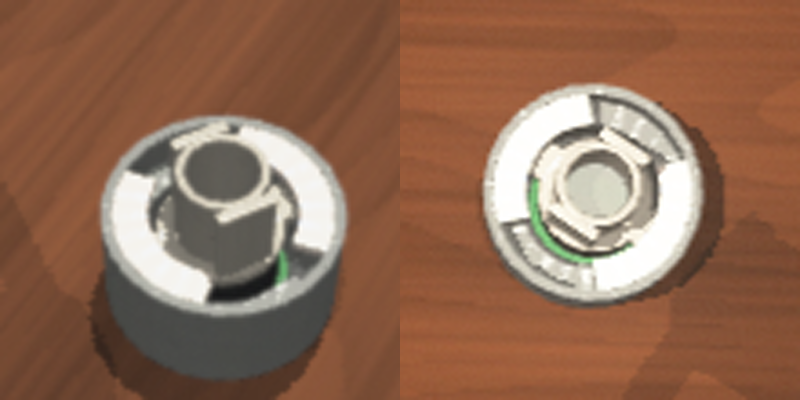

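```bash
python3 - <<'E'
from h import *
t=cv2.imread("pics/ft.png");s=cv2.imread("pics/fs.png")
o=[]
for n,img,g in(('top',t,(304,192)),('scene',s,(291,226))):
    for z in (.083,):
        o.append(rect(n,img,(.577,-.036),z,half=.04,s=.0002))
cv2.imwrite('pics/f2.png',np.hstack(o))
E
```

```text
(no output)
```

View pics/f2.png

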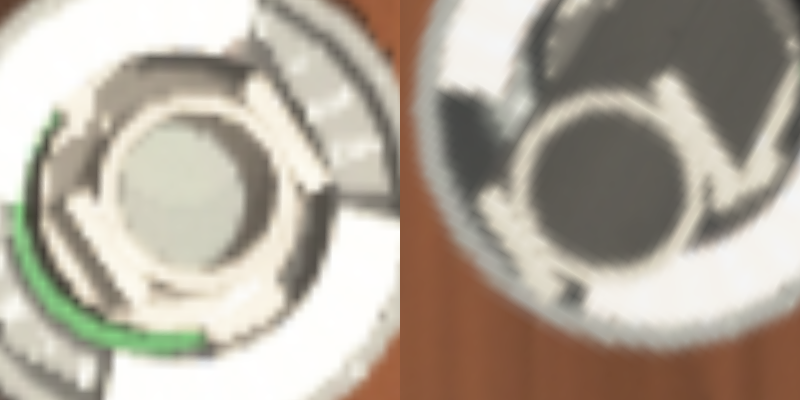

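The ring-top circle lands at (0.576, -0.038) in the top view and (0.578, -0.039) in the scene view when cast onto z = 83 mm. It looks round in both, so the ring is at the seated height and level. The ears face the slots, so the lugs are under the lips.

```bash
python3 - <<'E'
from bench import job
print(job.job_done())
E
```

```text
the job is handed in; nothing more can be done
None
```

The lens and ring are fitted in the barrel, and I handed the job in at about 23.6 s of the 61 s allowed.

**What I did:** I gripped the wide lens cell by its top edge and lowered it into the bore with the fingers through the slots. I let go about 6 mm above the bore floor, because the gallery step stops the fingers going lower. I then lowered the lugged ring through the slots, turned it 90° and released it, and moved the arm clear.

**Last checks:**
- **Lens:** it looked flat on the bore floor in both views before the ring went on. In the scene view its top fits a 42 mm circle at z = 38 mm, within 2 mm of the barrel's centre. The same fit in the top view failed because it picked up the background, so there I only have the picture.
- **Ring:** its top matches z = 83 mm in both views, to within about 2 mm. It is level, about 2–3 mm off the barrel's axis, which is within the play. Its ears face the slots, so the lugs are under the lips.
- **Forces:** the wrist readings I took, mostly at the end of each call, stayed within about 6 N.

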